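# Slide the vial carrier under the inspection lamp

## Task

Slide the blue carrier with its three amber vials across the deck into the guide lane and along it, nose first, under the white lamp hood until its nose rests squarely against the red end stop. Keep it down on the deck, meet the stop gently, and leave all the vials seated upright in their pockets. Do not disturb the two bottles standing on the deck or the beaker.

Things in the scene. Friction and masses are not known exactly. Their poses are not given: they have to be found in the camera images.
- station: Fixed inspection station: aluminium deck 560 x 240 mm, 8 mm thick, with grey fences and a white lamp hood. Origin on the table under the deck; x = direction of travel to the red stop, y = away from the robot, z up. Deck spans x -290 to +270, y -140 to +100 mm (top at z 8). The open deck at x below 0 is the loading bay, where the carrier waits.
- lane_mouth (a point): Start of the guide lane: on its centreline, on the deck, at station x = 40, y = 40 mm. The lane is 76 mm wide between grey fences 22 mm high, 10 mm thick. The far fence (inner face y = 78) runs the deck's whole length; the near one (inner face y = 2) runs from x = 40 to 270, with a flare reaching back from its start to x = 15, y = -28.
- hood_mid (a point): Point on the deck in the lane under the middle of the white hood (station x = 140, y = 40 mm). The hood covers station x 85 to 195, y -24 to 104; its tunnel is 104 mm wide and 90 mm high above the deck; its top is 124 mm above the deck. It is fixed.
- carrier: Blue plastic vial carrier, 200 (x) x 70 (y) x 26 (z) mm, about 0.35 kg, lying loose on the deck. Origin at the centre of its underside. x points to its nose; three pockets with vials at x = +10, +40, +70, y = 0, floors 8 mm above the underside.
- nose (a point): Middle of the carrier's front end face, 13 mm above its underside.
- tail (a point): Middle of the carrier's rear end face, 13 mm above its underside.
- stop: Red end stop block on the deck in the lane, just past or slightly inside the hood's far end, 30 x 60 x 30 mm high, fixed (set differently each time). Origin: middle of the face that the carrier must meet, at deck height; x = direction of travel, y and z as the station.
- vial0: Amber glass vial with white cap, 23 mm diameter, 62 mm high, about 40 g, loose in the carrier pocket at x = 10 mm. Origin at the centre of its underside, z up; its top is 70 mm above the carrier's underside. Pockets are 26 mm wide, 18 mm deep.
- carrier_hole0 (a point): Centre of the mouth of the pocket of vial0, on the carrier's top face.
- vial1: Amber glass vial with white cap, 23 mm diameter, 62 mm high, about 40 g, loose in the carrier pocket at x = 40 mm. Origin at the centre of its underside, z up; its top is 70 mm above the carrier's underside. Pockets are 26 mm wide, 18 mm deep.
- carrier_hole1 (a point): Centre of the mouth of the pocket of vial1, on the carrier's top face.
- vial2: Amber glass vial with white cap, 23 mm diameter, 62 mm high, about 40 g, loose in the carrier pocket at x = 70 mm. Origin at the centre of its underside, z up; its top is 70 mm above the carrier's underside. Pockets are 26 mm wide, 18 mm deep.
- carrier_hole2 (a point): Centre of the mouth of the pocket of vial2, on the carrier's top face.
- bottle_a: Bystander: amber bottle, white cap, 40 mm diameter, 85 mm high, standing on the deck on the robot's side of the hood. Origin: centre of underside.
- bottle_b: Bystander: amber bottle, black cap, 40 mm diameter, 85 mm high, standing on the deck on the robot's side near its far end. Origin: centre of underside.
- beaker: Bystander: glass beaker, 70 mm diameter, 90 mm high, on the table left of the station. Origin: centre of underside.
Things that resemble listed ones, but are neither listed nor needed, are in the scene too. Several things have the shape of the carrier; the one meant has the colours described above.

How it is judged:
By the outcome, as a careful person would: the job done as asked, in the order asked, and still so for the second after the job is handed in, with the robot touching nothing.
It also fails if it takes over 54 s, if anything falls off the work surface, if the arm or the gripper's body presses on something with over 40 N, if the wrist force passes 120 N, or if a joint passes its speed limit or range.

## Robot

A 6-joint arm with a two-finger parallel gripper is mounted at the origin on the work surface. World frame = base frame: x ahead of the robot, y to its left, z up, the work surface at z = 0. Lengths are in m, angles in rad, forces in N, time in s.
With the tool pointing down it reaches from about 0.375 to 0.75 m from the base axis. Payload 9 kg.
Tool frame: the origin (TCP) lies at the very end of the fingers, on their centre line; the grasp point (between the pads) lies 19 mm behind it; z points along the fingers, y is the line along which they close (so a half turn about z gives the same grasp; the last joint's range is limited). The gripper opens to 85 mm and grips with 20 to 120 N. Pads are 22 mm wide; open, the fingers measure 114 mm over their backs; the gripper's body (76 mm by 85 mm) begins 54 mm behind the grasp point. The pads swing forward as they close: fully open they stand 13 mm farther back than shut.
Start: joints at [1.111, 0.104, 0.097, 1.564, 0, 1.353], TCP at [0.144, 0.583, 0.231] pointing down, gripper open.
Joint ranges: [-2.99, 2.99], [-0.84, 1.86], [-1.1, 1.16], [-1.84, 2.11], [-1.51, 1.56], [-3.14, 3.14]. Speed limits (rad/s): [2.22, 2.22, 2.57, 3.14, 3.14, 3.14].

## Interface

Orientations are given as a unit quaternion [w, x, y, z].
In Python, from bench import arm, capture gives the robot as it stands.
- The arm moves only by the tool apply_moves, never from a script. Its argument "rows" is a list of rows, each a list of 7 numbers: the closure, from -1 (fully open) to 1 (shut), then the shift along the world's x, y, z in m, then the turn, a rotation vector about the world's x, y, z in degrees. In form: [[hand, x, y, z, ax, ay, az], ...]. A call has 1 to 8 rows; each row is the pose to reach, as a shift and turn from the pose commanded when the call began; what a row does not reach only later rows make up. A row lasts 1/12 s, in which the tool goes at most 41.7 mm and 7.16 degrees, less where a joint would pass 70% of its speed; a pose out of reach is approached as far as the arm can. A call with a gripper value outside its range is refused whole. The fingers move at their own pace and stop on an object; "squeeze" is the grip in N (left out, the last holds). Time passes only in rows, so rows that repeat a pose let the fingers close. It gives the time, the measured TCP pose, the force, the opening and the grip force at its end, in the units of the state.
- arm.sense(): the state, without advancing time (a new reading comes with each control period).
- capture(name): name is "scene" or "top" or "wrist"; returns a dict with "img" (384x512x3 uint8, blue, green, red), "z_map" (384x512 float32, m along the optical axis (not along the pixel's ray), 0 where there is no reading), "intrinsics" (3x3 intrinsics, pixels), "origin" and "orientation" of the camera in the world. Camera axes: x right, y up, looking along -z (the intrinsics and any distortion apply to the point x, -y, -z); pixel columns grow to the right and rows downward; lengths in m; the calibration is good to about 2 mm. A picture is of the moment at which its call begins.
- arm.close_job(): hands the job in; it is judged then, once.
The state is a dict: "time_s": time; "joint_pos": joint angles; "dq": joint speeds; "joint_efforts": joint torques, N m; "tool_pos": TCP position; "eef_rot": TCP orientation; "wrist_force": force on the tool from outside, world axes, zero at the start; "torque": the same for the moment, N m; "gripper_width": finger opening in m; "gripper_force": force on a finger pad.
Only numpy, scipy, OpenCV 4.12 (cv2) and the standard library are available. Lean on these libraries where they do the work, as an engineer would, in place of code of your own. Each camera call takes 0.05 s, during which the arm holds its last target. There are 200 camera calls.

## Working session

There is one attempt and no reset: what is moved stays moved. The work goes in short steps, Python scripts to look and compute and a tool call to move; the robot and the scene stay as the last step left them, time stands still between calls to the robot, and variables do not carry over. Pictures are saved under pics/ and viewed, at most 10 in all, crops included, and the job is handed in when it is done.

Besides the shell and the picture viewer there is one more tool, called as name(argument=value, ...), one argument or row to a line, values as JSON. apply_moves: Moves the arm, as the interface text tells. Its arguments: {"type":"object","properties":{"rows":{"type":"array"},"squeeze":{"type":"number"}},"required":["rows"]}

```bash
ls; mkdir -p pics
cat > h.py <<'E'
import numpy as np, cv2
from scipy.spatial.transform import Rotation as R
from bench import arm, capture
def rot(o): 
    o=np.array(o,float)
    return o if o.shape==(3,3) else R.from_quat(o[[1,2,3,0]]).as_matrix()
def ray(c,u,v):
    K=np.array(c["intrinsics"]); d=np.linalg.inv(K)@[u,v,1.]
    return np.array(c["origin"]), rot(c["orientation"])@(d*[1,-1,-1])
def onplane(c,u,v,z):
    o,d=ray(c,u,v); return o+d*(z-o[2])/d[2]
def cloud(c):
    K=np.array(c["intrinsics"]); Z=c["z_map"]; h,w=Z.shape
    v,u=np.mgrid[:h,:w]; P=np.stack([(u-K[0,2])/K[0,0]*Z,-(v-K[1,2])/K[1,1]*Z,-Z],-1)
    W=P@rot(c["orientation"]).T+np.array(c["origin"]); W[Z==0]=np.nan; return W
E
python3 - <<'E'
from h import *
print(arm.sense())
a=capture("scene");b=capture("top")
for n,c in(("scene",a),("top",b)):
    cv2.imwrite(f"pics/{n}0.png",c["img"]); print(n,c["intrinsics"],c["origin"],c["orientation"],[k for k in c])
import pickle;pickle.dump((a,b),open("c0.pkl","wb"))
E
```

```text
pics
{'time_s': 0.0, 'joint_pos': array([1.11128808e+00, 1.04702445e-01, 9.64801227e-02, 1.56389513e+00,
       2.29911981e-05, 1.35309273e+00]), 'dq': array([-0.00184183, -0.000939  , -0.00014661, -0.00016772,  0.0008758 ,
        0.00113398]), 'joint_efforts': array([ 8.85645422e-04, -5.56915355e+01,  5.03666925e+01,  1.65814231e-02,
       -3.09203551e-04, -1.06195134e-05]), 'tool_pos': array([0.14351138, 0.5822496 , 0.23052645]), 'eef_rot': array([-2.30262938e-04,  1.20607976e-01,  9.92699995e-01, -6.19234606e-04]), 'wrist_force': array([-0.58230583, -0.96426928,  0.38135549]), 'torque': array([-0.01294141, -0.02462468,  0.04017885]), 'gripper_force': 0.0, 'gripper_width': 0.08517635037901945}
scene [[370.51545169   0.         249.12348818]
 [  0.         370.51545169 190.55481801]
 [  0.           0.           1.        ]] [1.00778915 0.51767746 0.65966661] [0.40865067 0.18121863 0.38005869 0.80976529] ['img', 'z_map', 'intrinsics', 'origin', 'orientation']
top [[411.43038802   0.         258.21771633]
 [  0.         411.43038802 192.88640565]
 [  0.           0.           1.        ]] [0.29517068 0.09073352 1.084448  ] [ 0.70774715  0.06559259 -0.05049139 -0.70159974] ['img', 'z_map', 'intrinsics', 'origin', 'orientation']
```

View pics/scene0.png

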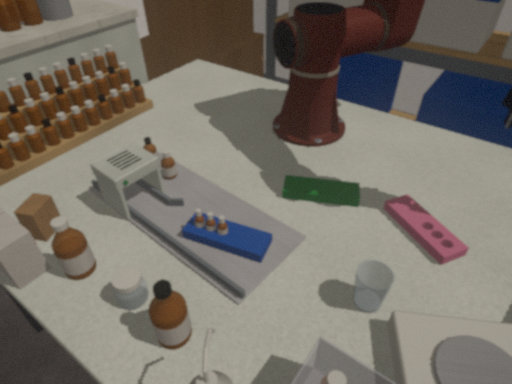

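View pics/top0.png

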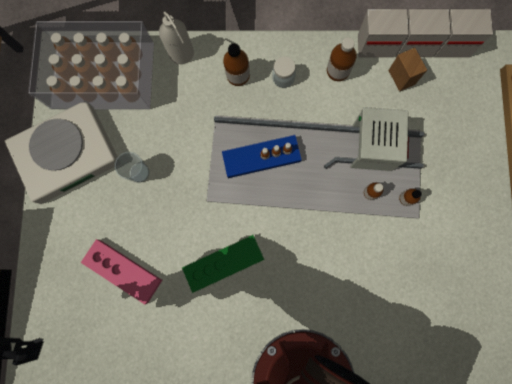

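The scene view shows the blue carrier at (228,237). Top view: blue carrier (261,157), nose to the right with vials at (265–288,150). Look-alikes are the green carrier at (223,264) and the pink one at (120,270), so by colour I choose the blue one. The hood is at (384,138), bottles at (375,190) and (412,197), and the beaker at (132,167). Next I'll measure.

Run:
```python
from h import *
import pickle
a,b=pickle.load(open("c0.pkl","rb"))
W=cloud(b); hsv=cv2.cvtColor(b["img"],cv2.COLOR_BGR2HSV)
# carrier
m=cv2.inRange(hsv,(105,120,60),(130,255,255)); m[:100]=0; m[250:]=0
n,l,s,c=cv2.connectedComponentsWithStats(m); i=1+np.argmax(s[1:,4]); print("blob",s[i],c[i])
z=W[l==i][:,2]; print("carrier z",np.nanmedian(z))
cn=max(cv2.findContours((l==i).astype(np.uint8),0,2)[0],key=cv2.contourArea)
P=np.array([onplane(b,u,v,.034)[:2] for u,v in cv2.boxPoints(cv2.minAreaRect(cn))]);print("carrier corners",P.round(4),P.mean(0),np.linalg.norm(np.diff(P,axis=0),axis=1))
# deck by height
H=W[...,2]; print("deck z",[round(float(H[v,u]),4) for u,v in((300,190),(230,195),(300,240),(384,150),(300,124))])
red=cv2.inRange(hsv,(0,120,60),(8,255,255))|cv2.inRange(hsv,(172,120,60),(180,255,255)); red[:90]=0;red[230:]=0
print("red px",np.argwhere(red)[:40].tolist())
crop=b["img"][90:225,195:435]; cv2.imwrite("pics/crop1.png",cv2.resize(crop,None,fx=3.3,fy=3.3,interpolation=cv2.INTER_CUBIC))
```

```text
blob [ 222  135   79   42 1672] [258.06578947 156.75956938]
carrier z 0.034178187854905784
carrier corners [[0.5803 0.2127]
 [0.6267 0.0174]
 [0.5555 0.0023]
 [0.5098 0.1955]] [0.56804851 0.10699858] [0.20071561 0.07282947 0.19850805]
deck z [0.0105, 0.0079, -0.0009, 0.1356, 0.0302]
red px []
```

View pics/crop1.png

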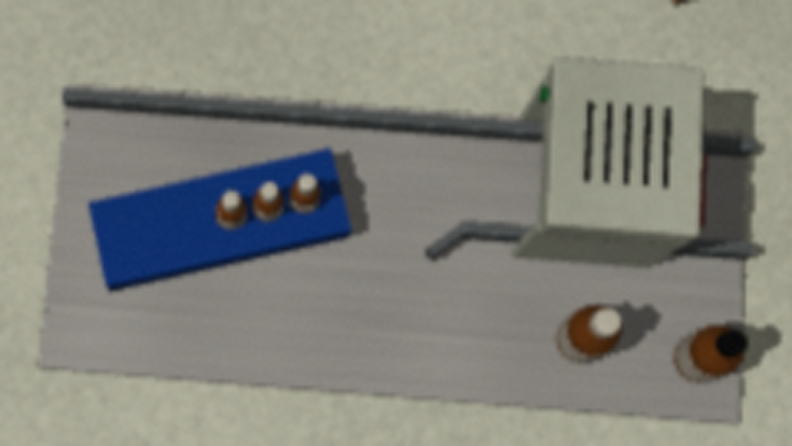

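The crop confirms the blue carrier with three seated amber vials. A dark-red sliver of the stop shows just beyond the hood at crop (703,195), which is full pixel (408,149). Next I'll fit the station frame from the deck edges and fence.

Run:
```python
from h import *
import pickle
a,b=pickle.load(open("c0.pkl","rb"))
W=cloud(b); hsv=cv2.cvtColor(b["img"],cv2.COLOR_BGR2HSV).astype(float); g=b["img"].astype(float)
sat=cv2.GaussianBlur(g[...,1]-g[...,0],(3,3),0)  # table is greenish/yellow, deck neutral
print([ [round(sat[v,u],1) for v in range(200,222,2)] for u in (230,300,380)])
def edge(u,v0,v1):  # sub-pixel crossing of half level along column
    p=sat[v0:v1,u]; t=(p[:3].mean()+p[-3:].mean())/2; k=np.argmax((p[:-1]-t)*(p[1:]-t)<=0); return v0+k+(t-p[k])/(p[k+1]-p[k])
N=np.array([onplane(b,u,edge(u,198,222),.008)[:2] for u in range(216,410,4)])
def fit(P):
    for _ in range(3):
        vx,vy,x,y=cv2.fitLine(P.astype(np.float32),cv2.DIST_HUBER,0,1e-5,1e-5).ravel(); r=(P-[x,y])@[-vy,vx]; P=P[abs(r)<.003]
    return np.array([x,y]),np.array([vx,vy]),abs(r).mean(),len(P)
p,d,e,n=fit(N); d=d if d[1]<0 else -d; print("near edge",p,d,e,n)
yd=np.array([-d[1],d[0]]); yd=yd if yd[0]>0 else -yd
# left edge
def edgeh(v):
    p=sat[v,200:222]; t=(p[:3].mean()+p[-3:].mean())/2; k=np.argmax((p[:-1]-t)*(p[1:]-t)<=0); return 200+k+(t-p[k])/(p[k+1]-p[k])
L=np.array([onplane(b,edgeh(v),v,.008)[:2] for v in range(128,200,3)])
q,dl,el,nl=fit(L); print("left edge",q,dl,el,nl,"perp",d@dl)
# corner near-left = (-290,-140)
t=np.linalg.solve(np.c_[d,-dl],q-p)[0]; C=p+t*d
O=C+.290*d+.140*yd; th=np.arctan2(d[1],d[0]); print("station O",O,"yaw",np.degrees(th))
S=lambda w:np.c_[(w-O)@d,(w-O)@yd]*1000
# fence check
H=W[...,2]; F=W[(H>.024)&(H<.036)][:,:2]; s=S(F); k=(s[:,1]>65)&(s[:,1]<110)&(abs(s[:,0])<280); s=s[k]
for x0 in(-250,-150,-50,50): 
    kk=abs(s[:,0]-x0)<40; print("fence",x0,np.percentile(s[kk,1],[5,50,95]).round(1))
s2=S(W[H>.12][:,:2]); k=(abs(s2[:,0]-140)<90)&(abs(s2[:,1]-40)<100); print("hood top",np.percentile(s2[k],[2,98],axis=0).round(1))
P=np.array([[.5803,.2127],[.6267,.0174],[.5555,.0023],[.5098,.1955]]); print("carrier st",S(P).round(1),S(P.mean(0)[None]))
v=(P[1]-P[0]+P[2]-P[3]); print("carrier yaw rel",np.degrees(np.arctan2(v@yd,v@d)))
for u,vv in((407,142),(408,149),(408,155)): print("red",S(onplane(b,u,vv,.038)[None,:2]),b["img"][vv,u])
np.save("st.npy",np.r_[O,th])
```

```text
[[np.float64(6.1), np.float64(7.8), np.float64(16.5), np.float64(18.8), np.float64(19.0), np.float64(18.9), np.float64(19.2), np.float64(18.9), np.float64(18.7), np.float64(18.4), np.float64(18.4)], [np.float64(5.0), np.float64(5.2), np.float64(5.6), np.float64(5.4), np.float64(8.8), np.float64(17.8), np.float64(18.9), np.float64(18.0), np.float64(18.2), np.float64(17.9), np.float64(18.1)], [np.float64(5.9), np.float64(5.6), np.float64(5.7), np.float64(5.8), np.float64(5.4), np.float64(5.6), np.float64(5.2), np.float64(7.4), np.float64(15.8), np.float64(18.7), np.float64(19.1)]]
near edge [ 0.4304312  -0.02006644] [-0.07365615 -0.9972837 ] 0.0002973023147706228 47
left edge [0.57190746 0.24426326] [ 0.99727786 -0.07373479] 0.0003547340877278861 24 perp 7.8856945e-05
station O [ 0.5688755  -0.04629304] yaw -94.22401
fence -250 [79.3 83.5 88.7]
fence -150 [79.4 83.5 88.9]
fence -50 [79.3 83.5 89.2]
fence 50 [79.2 83.8 90.2]
hood top [[ 85.6 -21.7]
 [191.5 101.5]]
carrier st [[-259.1   -7.7]
 [ -67.8   53. ]
 [ -47.5  -16.9]
 [-236.8  -76.7]] [[-152.79275533  -12.08745078]]
carrier yaw rel 17.56066956094881
red [[223.66918973  53.88423059]] [65 74 87]
red [[226.72747785  35.19345877]] [37 39 61]
red [[227.13074617  19.08504902]] [38 41 59]
```

Station fit: origin (0.5689, -0.0463), x at -94.22° (fence residual within 1 mm). The carrier is at station (-153,-12) mm, yaw +17.6°. Plan: push its near side flush to the far fence with two half-open fingers, then push its tail.

apply_moves(
  rows=[
    [0, 0.348, -0.477, 0, 0, 0, 9.7],
    [0, 0.348, -0.477, 0, 0, 0, 9.7],
    [0, 0.348, -0.477, 0, 0, 0, 9.7],
    [0, 0.348, -0.477, 0, 0, 0, 9.7],
    [0, 0.348, -0.477, 0, 0, 0, 9.7],
    [0, 0.348, -0.477, 0, 0, 0, 9.7],
    [0, 0.348, -0.477, 0, 0, 0, 9.7],
    [0, 0.348, -0.477, 0, 0, 0, 9.7],
  ],
)

```text
time_s: 0.77
tool_pos: [0.3397, 0.3128, 0.2311]
eef_rot: [-0.0, 0.036, 0.999, 0.0]
wrist_force: [1.3, 1.2, 0.7]
gripper_width: 0.0425
gripper_force: 0.0
```

apply_moves(
  rows=[
    [0, 0.152, -0.208, 0, 0, 0, 0],
    [0, 0.152, -0.208, 0, 0, 0, 0],
    [0, 0.152, -0.208, 0, 0, 0, 0],
    [0, 0.152, -0.208, 0, 0, 0, 0],
    [0, 0.152, -0.208, 0, 0, 0, 0],
    [0, 0.152, -0.208, 0, 0, 0, 0],
    [0, 0.152, -0.208, 0, 0, 0, 0],
    [0, 0.152, -0.208, -0.04, 0, 0, 0],
  ],
)

```text
time_s: 1.43
tool_pos: [0.496, 0.1038, 0.1972]
eef_rot: [0.005, 0.038, 0.999, -0.0]
wrist_force: [1.1, 1.1, 1.5]
gripper_width: 0.0425
gripper_force: 0.0
```

apply_moves(
  rows=[
    [0, 0, 0, -0.04, 0, 0, 0],
    [0, 0, 0, -0.08, 0, 0, 0],
    [0, 0, 0, -0.115, 0, 0, 0],
    [0, 0, 0, -0.135, 0, 0, 0],
    [0, 0, 0, -0.155, 0, 0, 0],
    [0, 0, 0, -0.165, 0, 0, 0],
    [0, 0, 0, -0.173, 0, 0, 0],
    [0, 0, 0, -0.173, 0, 0, 0],
  ],
)

```text
time_s: 2.1
tool_pos: [0.4904, 0.1067, 0.0172]
eef_rot: [-0.001, 0.036, 0.999, 0.0]
wrist_force: [-0.6, -0.9, -0.3]
gripper_width: 0.0424
gripper_force: 0.0
```

```bash
cat >> h.py <<'E'
q=np.load("st.npy"); O=q[:2]; d=np.array([np.cos(q[2]),np.sin(q[2])]); yd=np.array([-d[1],d[0]])
S=lambda w:(np.c_[(np.atleast_2d(w)-O)@d,(np.atleast_2d(w)-O)@yd]*1000).round(1)
def carrier(c):
    hsv=cv2.cvtColor(c["img"],cv2.COLOR_BGR2HSV); m=cv2.inRange(hsv,(105,120,60),(130,255,255)); m[:100]=0; m[250:]=0
    n,l,s,_=cv2.connectedComponentsWithStats(m); i=1+np.argmax(s[1:,4])
    cn=max(cv2.findContours((l==i).astype(np.uint8),0,2)[0],key=cv2.contourArea)
    return S([onplane(c,u,v,.034)[:2] for u,v in cv2.boxPoints(cv2.minAreaRect(cn))])
E
python3 - <<'E'
from h import *
c=capture("top"); s=arm.sense(); print(s["tool_pos"],S(s["tool_pos"][:2]),s["wrist_force"]); print(carrier(c).tolist())
cv2.imwrite("pics/top2.png",cv2.resize(c["img"][90:225,195:435],None,fx=3.3,fy=3.3,interpolation=cv2.INTER_CUBIC))
E
```

```text
[0.49108422 0.10667812 0.01840552] [[-146.8  -88.8]] [ 0.62871215 -0.69520943  0.11676587]
[[-71.2, -25.0], [-76.4, 48.1], [-55.4, 49.7], [-50.4, -23.4]]
```

View pics/top2.png

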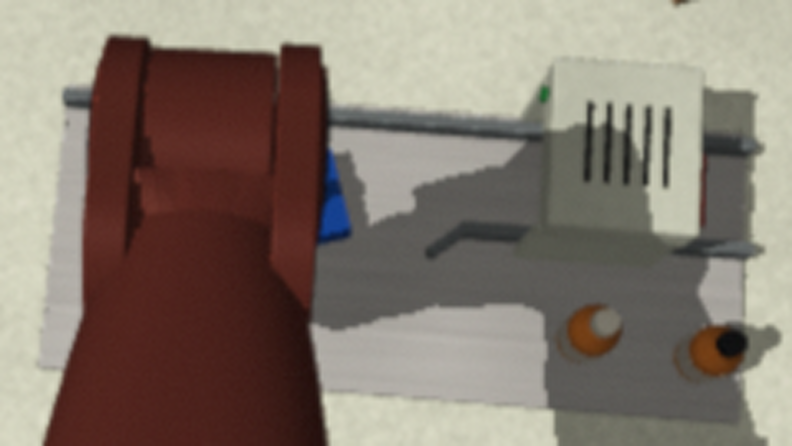

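The top view is blocked by the arm (links at crop (200,230)), with only the nose visible at (338,205). I'll push by geometry and check with the scene camera.

apply_moves(
  rows=[
    [0, 0.006, 0, 0, 0, 0, 0],
    [0, 0.012, -0.001, 0, 0, 0, 0],
    [0, 0.017, -0.001, 0, 0, 0, 0],
    [0, 0.021, -0.0015, 0, 0, 0, 0],
    [0, 0.025, -0.002, 0, 0, 0, 0],
    [0, 0.029, -0.002, 0, 0, 0, 0],
    [0, 0.033, -0.0025, 0, 0, 0, 0],
    [0, 0.037, -0.003, 0, 0, 0, 0],
  ],
)

```text
time_s: 2.82
tool_pos: [0.5274, 0.104, 0.0181]
eef_rot: [-0.001, 0.036, 0.999, 0.0]
wrist_force: [-5.8, 2.1, 4.6]
gripper_width: 0.0426
gripper_force: 2.9
```

apply_moves(
  rows=[
    [0, 0.004, 0, 0, 0, 0, 0],
    [0, 0.008, -0.0005, 0, 0, 0, 0],
    [0, 0.012, -0.001, 0, 0, 0, 0],
    [0, 0.016, -0.001, 0, 0, 0, 0],
    [0, 0.02, -0.0015, 0, 0, 0, 0],
    [0, 0.024, -0.002, 0, 0, 0, 0],
    [0, 0.028, -0.002, 0, 0, 0, 0],
    [0, 0.028, -0.002, 0, 0, 0, 0],
  ],
)

```text
time_s: 3.48
tool_pos: [0.5561, 0.1018, 0.0181]
eef_rot: [-0.001, 0.036, 0.999, 0.0]
wrist_force: [-2.7, 1.1, 1.4]
gripper_width: 0.0427
gripper_force: 0.9
```

Run:
```python
from h import *
c=capture("scene"); s=arm.sense(); print(s["tool_pos"],S(s["tool_pos"][:2]),s["wrist_force"])
cv2.imwrite("pics/s3.png",cv2.resize(c["img"][90:310,80:330],None,fx=2.7,fy=2.7,interpolation=cv2.INTER_CUBIC))
```

```text
[0.55612515 0.10176062 0.01811124] [[-146.7  -23.6]] [-0.71749412  0.03119205 -0.01907403]
```

View pics/s3.png

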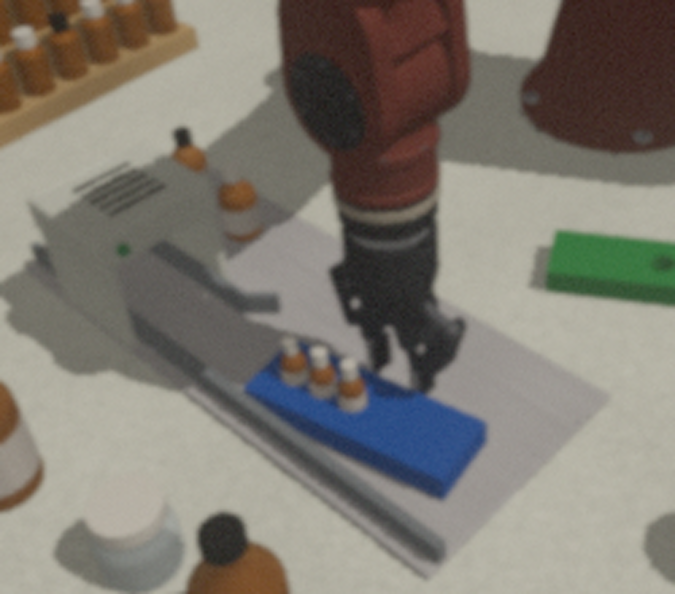

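The scene crop shows the carrier upright with its vials seated. It is still yawed: nose corner at (250,385) close to the fence, tail at (487,430) farther away. I'll measure it by colour.

```bash
cat >> h.py <<'E'
def topcorners(c,pts,z=.034): return S([onplane(c,u,v,z)[:2] for u,v in pts])
E
python3 - <<'E'
from h import *
c=capture("scene")
hsv=cv2.cvtColor(c["img"],cv2.COLOR_BGR2HSV); m=cv2.inRange(hsv,(105,100,40),(130,255,255)); m[:200]=0;m[:,:150]=0; m[290:]=0; m[:,300:]=0
m=cv2.morphologyEx(m,cv2.MORPH_OPEN,np.ones((3,3)))
V=hsv[...,2]; ys,xs=np.where(m>0); print(xs.min(),xs.max(),ys.min(),ys.max(), np.percentile(V[m>0],[5,25,50,75,95]))
cn=max(cv2.findContours(m,0,2)[0],key=cv2.contourArea); print(cv2.approxPolyDP(cn,3,True)[:,0].tolist())
# top corners by eye from picture
f=lambda u,v:(80+u/2.7,90+v/2.7)
print(topcorners(c,[f(247,386),f(443,478),f(487,425)]))
W=cloud(c); T=W[(m>0)&(abs(W[...,2]-.034)<.004)]; print(len(T)); P=(np.c_[(T[:,:2]-O)@d,(T[:,:2]-O)@yd]*1000).astype(np.float32); print(cv2.boxPoints(cv2.minAreaRect(P)))
E
```

```text
172 258 225 272 [ 86. 109. 133. 135. 137.]
[[172, 232], [191, 249], [240, 272], [258, 254], [258, 246], [219, 229], [213, 243], [186, 233], [182, 225]]
[[ -62.    75.6]
 [-255.5   40.1]
 [-247.   -23.7]]
1526
[[-257.9945     43.882942]
 [-244.82733   -26.639914]
 [ -45.282013   10.616783]
 [ -58.44919    81.13964 ]]
```

apply_moves(
  rows=[
    [0, -0.012, 0.001, 0, 0, 0, 0],
    [0, -0.025, 0.002, 0, 0, 0, 0],
    [0, -0.025, 0.002, 0, 0, 0, 0],
    [0, -0.023, 0.022, 0, 0, 0, 0],
    [0, -0.022, 0.042, 0, 0, 0, 0],
    [0, -0.021, 0.062, 0, 0, 0, 0],
    [0, -0.021, 0.062, 0, 0, 0, 0],
    [0, -0.015, 0.0615, 0, 0, 0, 0],
  ],
)

```text
time_s: 4.25
tool_pos: [0.5412, 0.1638, 0.0183]
eef_rot: [0.0, 0.035, 0.999, -0.0]
wrist_force: [-0.1, -0.1, -0.1]
gripper_width: 0.0428
gripper_force: 0.0
```

apply_moves(
  rows=[
    [0, 0.004, 0, 0, 0, 0, 0],
    [0, 0.008, -0.0005, 0, 0, 0, 0],
    [0, 0.012, -0.001, 0, 0, 0, 0],
    [0, 0.016, -0.001, 0, 0, 0, 0],
    [0, 0.02, -0.0015, 0, 0, 0, 0],
    [0, 0.024, -0.002, 0, 0, 0, 0],
    [0, 0.027, -0.002, 0, 0, 0, 0],
    [0, 0.029, -0.002, 0, 0, 0, 0],
  ],
)

```text
time_s: 4.92
tool_pos: [0.5706, 0.1609, 0.0182]
eef_rot: [0.0, 0.036, 0.999, -0.0]
wrist_force: [-2.2, 0.2, -0.4]
gripper_width: 0.0426
gripper_force: 1.0
```

```bash
cat >> h.py <<'E'
def boxscene(c):
    hsv=cv2.cvtColor(c["img"],cv2.COLOR_BGR2HSV); m=cv2.inRange(hsv,(105,100,40),(130,255,255)); m[:180]=0;m[:,:120]=0; m[290:]=0; m[:,300:]=0
    W=cloud(c); T=W[(m>0)&(abs(W[...,2]-.034)<.004)]; P=S(T[:,:2]).astype(np.float32); r=cv2.minAreaRect(P); return r,cv2.boxPoints(r).round(1).tolist()
E
python3 - <<'E'
from h import *
s=arm.sense(); print(S(s["tool_pos"][:2]),s["wrist_force"]); print(boxscene(capture("scene")))
E
```

```text
[[-206.7  -13.5]] [-2.15003944  0.20393056 -0.38360685]
(((-149.2261962890625, 35.6247673034668), (199.34512329101562, 71.58056640625), 2.6045985221862793), [[-250.39999389648438, 66.80000305175781], [-247.1999969482422, -4.699999809265137], [-48.0, 4.400000095367432], [-51.29999923706055, 75.9000015258789]])
```

apply_moves(
  rows=[
    [0, 0.002, 0, 0, 0, 0, 0],
    [0, 0.004, 0, 0, 0, 0, 0],
    [0, 0.006, -0.0005, 0, 0, 0, 0],
    [0, 0.007, -0.0005, 0, 0, 0, 0],
    [0, 0.008, -0.0005, 0, 0, 0, 0],
    [0, 0.009, -0.0005, 0, 0, 0, 0],
  ],
)

```text
time_s: 5.47
tool_pos: [0.579, 0.1606, 0.0183]
eef_rot: [-0.0, 0.036, 0.999, -0.0]
wrist_force: [-4.0, 1.2, 1.0]
gripper_width: 0.0431
gripper_force: 2.0
```

Run:
```python
from h import *
s=arm.sense(); print(S(s["tool_pos"][:2]),s["wrist_force"]); print(boxscene(capture("scene")))
```

```text
[[-207.1   -5.2]] [-4.03986578  1.16372694  1.02054121]
(((-147.593994140625, 40.45330047607422), (70.69351959228516, 200.51535034179688), 89.74534606933594), [[-248.0, 5.599999904632568], [-47.5, 4.699999809265137], [-47.20000076293945, 75.4000015258789], [-247.6999969482422, 76.19999694824219]])
```

Carrier is now at (-147.6, 40.5), yaw about -0.25°. I'll move the hand behind the tail.

apply_moves(
  rows=[
    [0, -0.012, 0.001, 0, 0, 0, 0],
    [0, -0.024, 0.002, 0, 0, 0, 0],
    [0, -0.024, 0.002, 0.035, 0, 0, 0],
    [0, -0.024, 0.002, 0.07, 0, 0, 7],
    [0, -0.01, 0.02, 0.09, 0, 0, 14],
    [0, 0.01, 0.04, 0.09, 0, 0, 21],
    [0, 0.03, 0.065, 0.09, 0, 0, 28],
    [0, 0.05, 0.065, 0.09, 0, 0, 35],
  ],
)

```text
time_s: 6.18
tool_pos: [0.6307, 0.2292, 0.1095]
eef_rot: [0.002, -0.27, 0.963, 0.0]
wrist_force: [0.6, 0.4, -0.2]
gripper_width: 0.0429
gripper_force: 0.0
```

apply_moves(
  rows=[
    [0, 0, 0, 0, 0, 0, 7],
    [0, 0, 0, 0, 0, 0, 14],
    [0, 0, 0, 0, 0, 0, 21],
    [0, 0, 0, 0, 0, 0, 28],
    [0, 0, 0, 0, 0, 0, 35],
    [0, 0, 0, 0, 0, 0, 42],
    [0, 0, 0, 0, 0, 0, 49],
    [0, 0, 0, 0, 0, 0, 55],
  ],
)

```text
time_s: 6.85
tool_pos: [0.63, 0.2254, 0.1087]
eef_rot: [0.001, -0.683, 0.73, -0.001]
wrist_force: [0.0, 0.2, 0.6]
gripper_width: 0.0432
gripper_force: 0.0
```

Run:
```python
from h import *
s=arm.sense(); print(S(s["tool_pos"][:2]),s["tool_pos"],s["wrist_force"]); y=rot(s["eef_rot"])[:,1]; print(np.degrees(np.arctan2(y[1],y[0])), s["joint_pos"]); print(boxscene(capture("scene")))
```

```text
[[-275.4   41. ]] [0.63003821 0.22538065 0.10868885] [0.0215993  0.17808314 0.61874651]
176.19317495288834 [ 1.48827900e-01  3.23979171e-01  1.23246227e-01  1.36852152e+00
 -4.36198274e-04 -1.35552705e+00]
(((-147.3762664794922, 39.983482360839844), (71.3486557006836, 199.24969482421875), 89.36731719970703), [[-247.39999389648438, 5.400000095367432], [-48.20000076293945, 3.200000047683716], [-47.400001525878906, 74.5999984741211], [-246.60000610351562, 76.80000305175781]])
```

apply_moves(
  rows=[
    [0, 0, 0, -0.035, 0, 0, 0],
    [0, 0, 0, -0.065, 0, 0, 0],
    [0, 0, 0, -0.083, 0, 0, 0],
    [0, 0, 0, -0.091, 0, 0, 0],
    [0, 0, -0.003, -0.091, 0, 0, 0],
    [0, -0.0005, -0.008, -0.091, 0, 0, 0],
    [0, -0.001, -0.012, -0.091, 0, 0, 0],
    [0, -0.001, -0.014, -0.091, 0, 0, 0],
  ],
)

```text
time_s: 7.57
tool_pos: [0.6296, 0.2109, 0.0194]
eef_rot: [0.001, -0.681, 0.733, -0.001]
wrist_force: [0.7, -0.8, -1.1]
gripper_width: 0.0429
gripper_force: 0.0
```

apply_moves(
  rows=[
    [0, 0, -0.002, 0, 0, 0, 0],
    [0, -0.0003, -0.004, 0, 0, 0, 0],
    [0, -0.0005, -0.007, 0, 0, 0, 0],
    [0, -0.001, -0.01, 0, 0, 0, 0],
    [0, -0.001, -0.014, 0, 0, 0, 0],
    [0, -0.0013, -0.018, 0, 0, 0, 0],
    [0, -0.0017, -0.022, 0, 0, 0, 0],
    [0, -0.002, -0.026, 0, 0, 0, 0],
  ],
)

```text
time_s: 8.23
tool_pos: [0.6267, 0.1864, 0.0181]
eef_rot: [0.001, -0.681, 0.732, 0.0]
wrist_force: [0.7, 5.4, 2.6]
gripper_width: 0.0428
gripper_force: 2.7
```

apply_moves(
  rows=[
    [0, -0.0003, -0.004, 0, 0, 0, 0],
    [0, -0.0006, -0.008, 0, 0, 0, 0],
    [0, -0.0009, -0.012, 0, 0, 0, 0],
    [0, -0.0012, -0.016, 0, 0, 0, 0],
    [0, -0.0015, -0.02, 0, 0, 0, 0],
    [0, -0.0018, -0.024, 0, 0, 0, 0],
    [0, -0.0021, -0.028, 0, 0, 0, 0],
    [0, -0.0024, -0.032, 0, 0, 0, 0],
  ],
)

```text
time_s: 8.9
tool_pos: [0.6243, 0.1544, 0.0181]
eef_rot: [0.001, -0.681, 0.732, 0.0]
wrist_force: [0.7, 5.6, 2.5]
gripper_width: 0.0426
gripper_force: 2.7
```

Run:
```python
from h import *
c=capture("scene"); s=arm.sense(); print(S(s["tool_pos"][:2]),s["tool_pos"],s["wrist_force"]); print(boxscene(c))
cv2.imwrite("pics/s4.png",cv2.resize(c["img"][90:310,80:330],None,fx=2.7,fy=2.7,interpolation=cv2.INTER_CUBIC))
```

```text
[[-203.5   40.5]] [0.62426042 0.15368031 0.01807045] [-0.53191964  3.32805535  3.5914526 ]
(((-94.34761810302734, 42.362335205078125), (69.85469818115234, 202.1918182373047), 89.75618743896484), [[-195.60000610351562, 7.900000095367432], [6.599999904632568, 7.0], [6.900000095367432, 76.9000015258789], [-195.3000030517578, 77.69999694824219]])
```

View pics/s4.png

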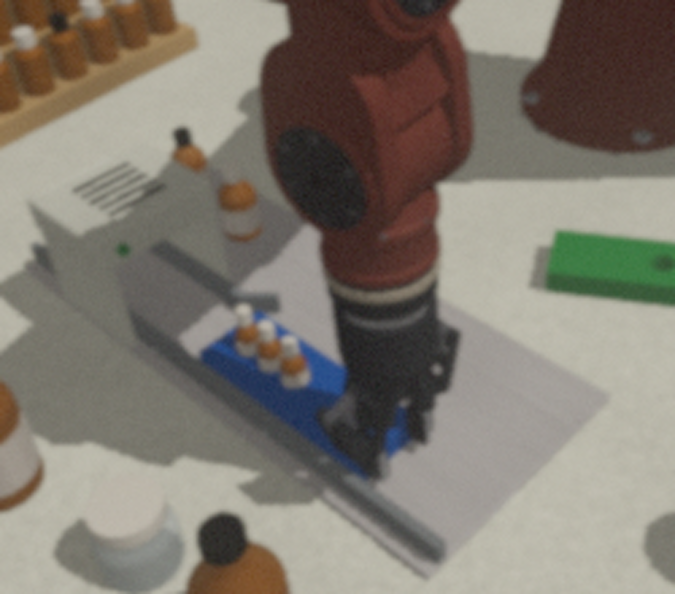

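The carrier runs along the far fence, nose at about (205,350) in the crop and heading for the lane. Vials are seated. I'll continue.

apply_moves(
  rows=[
    [0, -0.0003, -0.004, 0, 0, 0, 0],
    [0, -0.0006, -0.008, 0, 0, 0, 0],
    [0, -0.0009, -0.012, 0, 0, 0, 0],
    [0, -0.0012, -0.016, 0, 0, 0, 0],
    [0, -0.0015, -0.02, 0, 0, 0, 0],
    [0, -0.0018, -0.024, 0, 0, 0, 0],
    [0, -0.0021, -0.028, 0, 0, 0, 0],
    [0, -0.0024, -0.032, 0, 0, 0, 0],
  ],
)

```text
time_s: 9.62
tool_pos: [0.6219, 0.1224, 0.0181]
eef_rot: [0.001, -0.681, 0.732, 0.0]
wrist_force: [0.8, 5.5, 3.3]
gripper_width: 0.043
gripper_force: 3.0
```

apply_moves(
  rows=[
    [0, -0.0003, -0.004, 0, 0, 0, 0],
    [0, -0.0006, -0.008, 0, 0, 0, 0],
    [0, -0.0009, -0.012, 0, 0, 0, 0],
    [0, -0.0012, -0.016, 0, 0, 0, 0],
    [0, -0.0015, -0.02, 0, 0, 0, 0],
    [0, -0.0018, -0.024, 0, 0, 0, 0],
    [0, -0.0021, -0.028, 0, 0, 0, 0],
    [0, -0.0024, -0.032, 0, 0, 0, 0],
  ],
)

```text
time_s: 10.28
tool_pos: [0.6195, 0.0904, 0.0181]
eef_rot: [0.001, -0.681, 0.732, 0.0]
wrist_force: [0.4, 6.1, 4.7]
gripper_width: 0.0426
gripper_force: 3.0
```

Run:
```python
from h import *
c=capture("scene"); s=arm.sense(); print(S(s["tool_pos"][:2]),s["tool_pos"],s["wrist_force"]); print(boxscene(c))
```

```text
[[-139.3   40.5]] [0.61949198 0.08966762 0.01803242] [-0.12639925  5.27706985  3.95426291]
(((-32.02623748779297, 41.68665313720703), (200.3563995361328, 69.97654724121094), 0.08426035940647125), [[-132.3000030517578, 76.5], [-132.1999969482422, 6.599999904632568], [68.19999694824219, 6.800000190734863], [68.0999984741211, 76.80000305175781]])
```

apply_moves(
  rows=[
    [0, -0.0003, -0.004, 0, 0, 0, 0],
    [0, -0.0006, -0.008, 0, 0, 0, 0],
    [0, -0.0009, -0.012, 0, 0, 0, 0],
    [0, -0.0012, -0.016, 0, 0, 0, 0],
    [0, -0.0015, -0.02, 0, 0, 0, 0],
    [0, -0.0018, -0.024, 0, 0, 0, 0],
    [0, -0.0021, -0.028, 0, 0, 0, 0],
    [0, -0.0024, -0.032, 0, 0, 0, 0],
  ],
)

```text
time_s: 11.0
tool_pos: [0.6171, 0.0584, 0.018]
eef_rot: [0.001, -0.681, 0.732, 0.0]
wrist_force: [0.4, 6.8, 4.3]
gripper_width: 0.0427
gripper_force: 3.3
```

apply_moves(
  rows=[
    [0, -0.0003, -0.004, 0, 0, 0, 0],
    [0, -0.0006, -0.008, 0, 0, 0, 0],
    [0, -0.0009, -0.012, 0, 0, 0, 0],
    [0, -0.0012, -0.016, 0, 0, 0, 0],
    [0, -0.0015, -0.02, 0, 0, 0, 0],
    [0, -0.0018, -0.024, 0, 0, 0, 0],
    [0, -0.0021, -0.028, 0, 0, 0, 0],
    [0, -0.0024, -0.032, 0, 0, 0, 0],
  ],
)

```text
time_s: 11.67
tool_pos: [0.6147, 0.0264, 0.018]
eef_rot: [0.001, -0.681, 0.732, 0.0]
wrist_force: [1.7, 5.9, 4.7]
gripper_width: 0.0428
gripper_force: 3.4
```

Run:
```python
from h import *
c=capture("scene"); s=arm.sense(); print(S(s["tool_pos"][:2]),s["wrist_force"]); print(boxscene(c))
cv2.imwrite("pics/s5.png",cv2.resize(c["img"][90:310,80:330],None,fx=2.7,fy=2.7,interpolation=cv2.INTER_CUBIC))
```

```text
[[-75.1  40.4]] [0.28587557 5.79620187 4.46978316]
(((30.084678649902344, 42.67873764038086), (70.79098510742188, 196.63966369628906), 88.6792984008789), [[-69.0, 9.600000381469727], [127.5999984741211, 5.0], [129.1999969482422, 75.80000305175781], [-67.4000015258789, 80.30000305175781]])
```

View pics/s5.png

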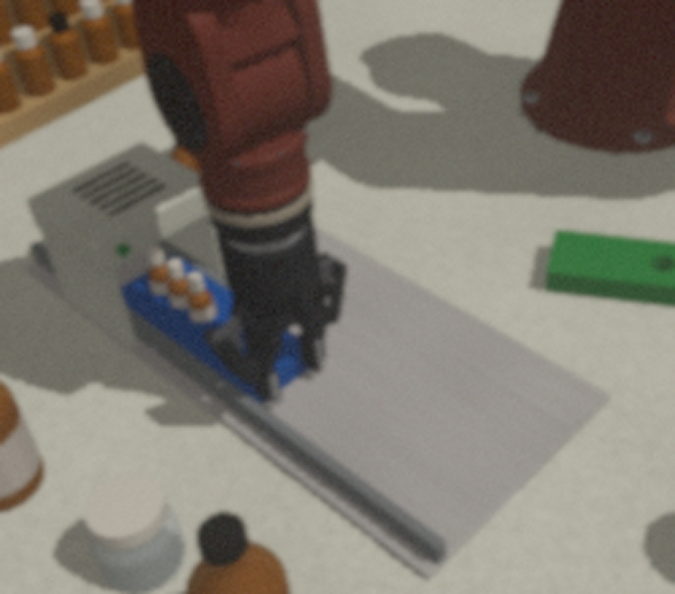

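The nose is entering the hood at crop (125,290) and the vials are upright. I'll carry on, slowing near the stop.

apply_moves(
  rows=[
    [0, -0.0003, -0.004, 0, 0, 0, 0],
    [0, -0.0006, -0.008, 0, 0, 0, 0],
    [0, -0.0009, -0.012, 0, 0, 0, 0],
    [0, -0.0012, -0.016, 0, 0, 0, 0],
    [0, -0.0015, -0.02, 0, 0, 0, 0],
    [0, -0.0018, -0.024, 0, 0, 0, 0],
    [0, -0.0021, -0.028, 0, 0, 0, 0],
    [0, -0.0024, -0.032, 0, 0, 0, 0],
  ],
)

```text
time_s: 12.38
tool_pos: [0.6122, -0.0055, 0.018]
eef_rot: [0.001, -0.681, 0.732, 0.0]
wrist_force: [0.5, 7.9, 5.7]
gripper_width: 0.0429
gripper_force: 3.6
```

apply_moves(
  rows=[
    [0, -0.0001, -0.002, 0, 0, 0, 0],
    [0, -0.0003, -0.004, 0, 0, 0, 0],
    [0, -0.0004, -0.006, 0, 0, 0, 0],
    [0, -0.0006, -0.008, 0, 0, 0, 0],
    [0, -0.0007, -0.01, 0, 0, 0, 0],
    [0, -0.0008, -0.011, 0, 0, 0, 0],
    [0, -0.0009, -0.012, 0, 0, 0, 0],
    [0, -0.001, -0.013, 0, 0, 0, 0],
  ],
)

```text
time_s: 13.05
tool_pos: [0.6112, -0.0184, 0.018]
eef_rot: [0.001, -0.681, 0.732, 0.0]
wrist_force: [0.7, 8.0, 3.7]
gripper_width: 0.0428
gripper_force: 3.6
```

apply_moves(
  rows=[
    [0, 0, -0.001, 0, 0, 0, 0],
    [0, -0.0001, -0.002, 0, 0, 0, 0],
    [0, -0.0002, -0.003, 0, 0, 0, 0],
    [0, -0.0003, -0.004, 0, 0, 0, 0],
    [0, -0.0004, -0.005, 0, 0, 0, 0],
    [0, -0.0004, -0.006, 0, 0, 0, 0],
    [0, -0.0005, -0.007, 0, 0, 0, 0],
    [0, -0.0006, -0.008, 0, 0, 0, 0],
  ],
)

```text
time_s: 13.72
tool_pos: [0.6106, -0.0264, 0.0179]
eef_rot: [0.001, -0.681, 0.732, 0.0]
wrist_force: [-0.6, 7.3, 4.6]
gripper_width: 0.0426
gripper_force: 3.6
```

apply_moves(
  rows=[
    [0, 0, -0.001, 0, 0, 0, 0],
    [0, -0.0001, -0.002, 0, 0, 0, 0],
    [0, -0.0002, -0.003, 0, 0, 0, 0],
    [0, -0.0003, -0.004, 0, 0, 0, 0],
    [0, -0.0004, -0.005, 0, 0, 0, 0],
  ],
)

```text
time_s: 14.13
tool_pos: [0.6102, -0.0314, 0.0179]
eef_rot: [0.001, -0.681, 0.732, 0.0]
wrist_force: [1.1, 7.1, 4.2]
gripper_width: 0.0426
gripper_force: 3.6
```

apply_moves(
  rows=[
    [0, 0, -0.001, 0, 0, 0, 0],
    [0, -0.0001, -0.002, 0, 0, 0, 0],
    [0, -0.0002, -0.003, 0, 0, 0, 0],
    [0, -0.0003, -0.004, 0, 0, 0, 0],
  ],
)

```text
time_s: 14.47
tool_pos: [0.6099, -0.0352, 0.018]
eef_rot: [0.001, -0.681, 0.732, 0.0]
wrist_force: [1.0, 13.1, 6.0]
gripper_width: 0.0428
gripper_force: 7.0
```

Run:
```python
from h import *
s=arm.sense(); print(S(s["tool_pos"][:2]),s["wrist_force"])
for n in("scene","top","wrist"):
    c=capture(n); g=c["img"].astype(int); W=cloud(c)
    m=(g[...,2]>1.5*g[...,1])&(g[...,2]>1.5*g[...,0])&(g[...,2]>45)
    X=(W[...,:2]-O)@d*1000; Y=(W[...,:2]-O)@yd*1000
    k=m&(X>170)&(X<270)&(Y>0)&(Y<80)&(W[...,2]<.06); print(n,k.sum(),X[k].min() if k.any() else "",X[k].max() if k.any() else "")
    if n=="scene": print(boxscene(c))
    if n=="top": cv2.imwrite("pics/t6.png",cv2.resize(c["img"][90:225,255:435],None,fx=4,fy=4,interpolation=cv2.INTER_CUBIC))
```

```text
[[-14.1  40.1]] [ 1.04717597 13.14442517  5.9646649 ]
scene 0  
(((72.7539291381836, 41.83686828613281), (70.33084106445312, 158.47158813476562), 88.61128234863281), [[-7.300000190734863, 8.600000381469727], [151.10000610351562, 4.800000190734863], [152.8000030517578, 75.0999984741211], [-5.599999904632568, 78.9000015258789]])
top 13 224.10976628810437 227.92842978508776
wrist 0
```

View pics/t6.png

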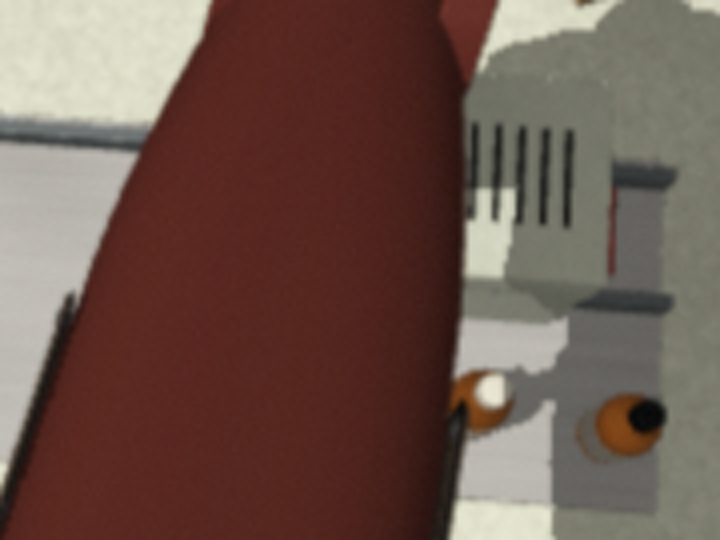

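The red sliver of the stop, at crop (613,230), ends at x≈227, so its face is at about 197. My nose estimate is 196.4 and the force has jumped from 7 to 13 N, so this is contact. One tiny step will confirm it.

apply_moves(
  rows=[
    [0, 0, -0.0005, 0, 0, 0, 0],
    [0, 0, -0.0005, 0, 0, 0, 0],
    [0, 0, -0.0005, 0, 0, 0, 0],
  ],
)

```text
time_s: 14.87
tool_pos: [0.6099, -0.0351, 0.0179]
eef_rot: [0.001, -0.681, 0.732, 0.001]
wrist_force: [0.7, 10.8, 5.3]
gripper_width: 0.0429
gripper_force: 5.2
```

apply_moves(
  rows=[
    [0, 0, -0.0005, 0, 0, 0, 0],
    [0, 0, -0.001, 0, 0, 0, 0],
    [0, 0, -0.001, 0, 0, 0, 0],
  ],
)

```text
time_s: 15.12
tool_pos: [0.61, -0.0352, 0.018]
eef_rot: [0.002, -0.682, 0.732, 0.001]
wrist_force: [0.7, 14.6, 6.2]
gripper_width: 0.0428
gripper_force: 7.6
```

It is blocked rigidly (no advance, 14.6 N). I'll back off slowly, then lift and check.

apply_moves(
  rows=[
    [0, 0, 0.002, 0, 0, 0, 0],
    [0, 0.0004, 0.006, 0, 0, 0, 0],
    [0, 0.001, 0.014, 0, 0, 0, 0],
    [0, 0.002, 0.03, 0, 0, 0, 0],
    [0, 0.004, 0.06, 0.02, 0, 0, 0],
    [0, 0.006, 0.09, 0.05, 0, 0, 0],
    [0, 0.008, 0.12, 0.085, 0, 0, 0],
    [0, 0.01, 0.16, 0.12, 0, 0, 0],
  ],
)

```text
time_s: 15.78
tool_pos: [0.6186, 0.1107, 0.1276]
eef_rot: [-0.0, -0.681, 0.733, -0.0]
wrist_force: [0.7, -0.3, 0.6]
gripper_width: 0.0426
gripper_force: 0.0
```

apply_moves(
  rows=[
    [0, -0.01, 0.04, 0.03, 0, 0, 0],
    [0, -0.03, 0.08, 0.06, 0, 0, 0],
    [0, -0.05, 0.12, 0.08, 0, 0, 0],
    [0, -0.07, 0.16, 0.08, 0, 0, 0],
    [0, -0.09, 0.195, 0.08, 0, 0, 0],
    [0, -0.11, 0.23, 0.08, 0, 0, 0],
    [0, -0.13, 0.26, 0.08, 0, 0, 0],
    [0, -0.13, 0.26, 0.08, 0, 0, 0],
  ],
)

```text
time_s: 16.45
tool_pos: [0.486, 0.3731, 0.2063]
eef_rot: [-0.0, -0.682, 0.731, 0.0]
wrist_force: [0.1, -0.7, 0.3]
gripper_width: 0.043
gripper_force: 0.0
```

Run:
```python
from h import *
s=arm.sense(); print(s["tool_pos"],s["wrist_force"])
a=capture("scene"); print(boxscene(a)); b=capture("top"); print(carrier(b).tolist())
A=cv2.resize(a["img"][120:270,80:280],None,fx=2.9,fy=2.9,interpolation=cv2.INTER_CUBIC)[:, :400]
B=cv2.resize(b["img"][90:225,260:435],None,fx=2.28,fy=2.28,interpolation=cv2.INTER_CUBIC)
h=min(len(A),600); im=np.zeros((max(len(A),len(B)),800,3),np.uint8); im[:len(A),:400]=A; im[:len(B),400:400+B.shape[1]]=B[:,:400]
cv2.imwrite("pics/f7.png",im)
```

```text
[0.48598418 0.37313729 0.20628933] [ 0.14612418 -0.70503794  0.29690571]
(((71.91616821289062, 41.407894134521484), (70.48748016357422, 157.83636474609375), 89.7567138671875), [[-7.199999809265137, 6.5], [150.6999969482422, 5.800000190734863], [151.0, 76.30000305175781], [-6.900000095367432, 77.0]])
[[-4.0, -1.2], [-4.0, 74.6], [97.6, 75.8], [96.5, 0.2]]
```

View pics/f7.png

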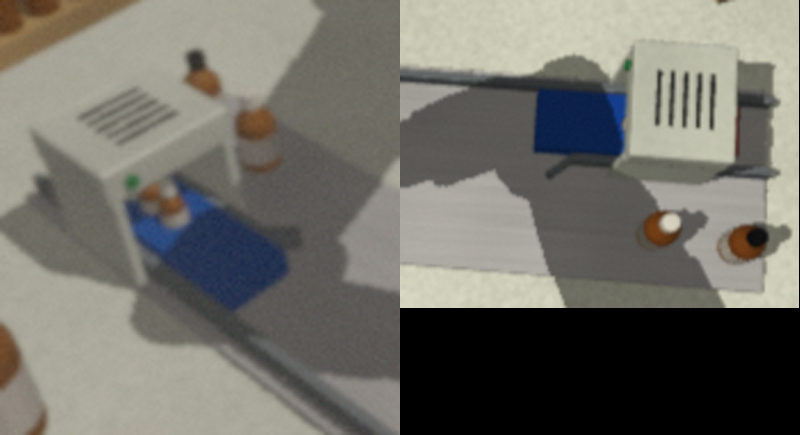

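The final view shows the carrier in the lane under the hood: tail at x≈-4, nose ≈196, yaw about 0.2°. The visible vials, at (150–175,200), are upright. Both bottles are where they were, and the hand is clear.

```bash
python3 -c "
from bench import arm
print(arm.close_job())"
```

```text
the job is handed in; nothing more can be done
None
```

I handed the job in after about 16.5 s: the blue carrier is in the lane under the hood, square (yaw about 0.2°), its nose blocked solid at x≈196 mm, about where I measured the stop face (≈197 mm). Peak reading was about 15 N; the visible vials are upright and both bottles unmoved, but the vial deepest under the hood was out of view and I did not re-check the beaker.

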